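# Sweep stone chips into the catch tray and hold the tray up level

## Robot

A 6-joint arm with a two-finger parallel gripper is mounted at the origin on the work surface. World frame = base frame: x ahead of the robot, y to its left, z up, the work surface at z = 0. Lengths are in mm, angles in rad, forces in N, time in s.
With the tool pointing down it reaches from about 275 to 1000 mm from the base axis. Payload 8.4 kg.
Tool frame: the origin (TCP) lies at the very end of the fingers, on their centre line; the grasp point (between the pads) lies 19 mm behind it; z points along the fingers, y is the direction in which the jaws open and shut (so a half turn about z gives the same grasp; the last joint's range is limited). The gripper opens to 85 mm and grips with 20 to 120 N. Pads are 22 mm wide; open, the fingers measure 114 mm over their backs; the gripper's body (76 mm by 85 mm) begins 54 mm behind the grasp point. The pads swing forward as they close: fully open they stand 13 mm farther back than shut.
Start: joints at [-1.133, 0.353, 1.633, -0, 1.155, -0.002], TCP at [266.098, -565.526, 201.281] pointing down, gripper open.
Joint ranges: [-2.63, 2.63], [-0.92, 2.1], [0.06, 2.66], [-1.3, 4.44], [0, 2.69], [-3.02, 3.02]. Speed limits (rad/s): [2.22, 2.22, 2.79, 3.14, 3.14, 3.14].

## Interface

Orientations are given as [roll, pitch, yaw] about the fixed x, y, z axes, in that order (R = Rz(yaw) Ry(pitch) Rx(roll)).
In Python, from rig import sense, grab_frame, get_calibration, sign_off, boxes_of, trace gives the robot as it stands.
- The arm moves only by the tool servo_tool, never from a script. Its argument "rows" is a list of rows, each a list of 3 entries, a list of its own where there are three numbers: the finger opening in mm, from 0 to 85.4, then the shift along the tool's x, y, z in mm, then the turn, a rotation vector about the tool's x, y, z in degrees. A call has 1 to 8 rows; each row shifts and turns the commanded pose from where the row before left it, along the tool's axes as they then stand; what a row does not reach is not made up. A row lasts 1/8 s, in which the tool goes at most 62.5 mm and 10.7 degrees, less where a joint would pass 70% of its speed; a pose out of reach is approached as far as the arm can. A call is refused whole if a number of a shift passes 62.5 or a number of a turn 10.7, either way. A call with a gripper value outside its range is refused whole. The fingers move at their own pace and stop on an object; "force" is the grip in N (left out, the last holds). Time passes only in rows, so rows that do not move let the fingers close. It gives the time, the measured TCP pose, the force and the opening at its end, in the units of the state.
- sense(): the state, without advancing time (a new reading comes with each control period).
- grab_frame(name): name is "scene" or "top" or "wrist"; returns the picture (480x640x3 uint8, blue, green, red); there is no depth.
- get_calibration(name): a dict with "intrinsics" (3x3 intrinsics, pixels), "world_to_cam" (4x4, takes a point from world to camera coordinates). Camera axes: x right, y down, z forward; pixel columns grow to the right and rows downward; lengths in mm; the calibration is good to about 2 mm. The wrist camera is an equidistant fisheye: a pixel r from the principal point sees the ray r / f radians off the axis. A picture is of the moment at which its call begins: read the wrist's pose just before it. get_calibration takes no time and is no camera call; for the wrist camera it gives the pose at the moment of the call.
- sign_off(): hands the job in, once; it reports no verdict.
Trained networks look in the newest picture that a camera, given by its name, has taken for a name from the list of things; names that differ only in an ending like _2 or _b are one class to them, and where a whole thing is asked for, a point or a joint stands for the part that bears it (a point fixed in the world has none). Each returns a list of dicts, best first, with "conf" (0 to 1); they miss things now and then, are a little off and sometimes report something else, mostly with a low value. They report only what shows in the picture. A call takes as long as a camera call. They do not tell look-alikes from the thing itself.
- boxes_of(camera, thing): "centre" ([x, y, z] in mm, in the coordinates of the camera as it stood for that picture, good to about 4 mm: the middle of the surface that is visible of it).
- trace(camera, thing): "mask" (480x640 bool, what is visible of it).
The state is a dict: "clock": time; "qpos": joint angles; "qvel": joint speeds; "joint_efforts": joint torques, N m; "eef_pos": TCP position; "tcp_rot": TCP orientation; "contact_force": force on the tool from outside, world axes, zero at the start; "wrist_torque": the same for the moment, N m; "opening": opening from 0.0 (shut) to 1.0 (fully open).
Only numpy, scipy, OpenCV 4.12 (cv2) and the standard library are available. Lean on these libraries where they do the work, as an engineer would, in place of code of your own. Each camera call takes 0.05 s, during which the arm holds its last target. There are 200 camera calls.

## Task

Take the wooden scraper block and sweep all four stone chips off the steel plate, over its edge and into the aluminium catch tray beside it, never touching the chips with the fingers; leave the scraper standing upright on the plate. Then take the tray by its carrying bar, lift it until its underside is about 15 cm above the bench without tipping it, and finish while still holding it there, steady and level, with all the chips in it. Leave everything else on the bench alone.

Things in the scene. Friction and masses are not known exactly. Their poses are not given: they have to be found in the camera images.
- plate_top (a point): fixed flat steel bench plate, 170 mm along its x, 140 mm along its y, 30 mm high; the point is the centre of its top face (30 mm above the bench), z up. The catch tray stands beyond its +x edge: sweep along the plate's +x
- plate_edge (a point): middle of the plate's top edge over which the chips are swept (85 mm along +x from the centre of the top), same axes as the plate
- scraper_center (a point): loose scraper block of pale wood standing on the bench, right of the plate as the robot sees it: 28 mm thick (its x), 110 mm long (its y), 55 mm high (its z, up); about 110 g; the point is its centre, 27.5 mm above its underside. Both ends and both faces are alike
- tray_handle (a point): carrying bar of the loose aluminium catch tray (about 240 g empty); the point is the middle of the bar, 77 mm above the tray's underside and straight above the tray's middle. The bar is square, 14 x 14 mm, and runs along the tray's y (150 mm) from wall to wall over the tray, carried by a thin upright at each end. z is up; level means z vertical. Its -x side faces the plate, 3 to 6 mm from it
- tray_floor (a point): centre of the tray's inner floor, 3 mm above its underside, same axes; the tray is 130 mm along x, 150 mm along y, with 3 mm walls 18 mm high (12 mm lower than the plate's top); it stands on the bench at the start
- chip0_center (a point): loose chip of turquoise stone, a rough slab about 22 x 18 mm and 10-11 mm thick, lying flat on the steel plate at the start; the point is its centre
- chip1_center (a point): loose chip of turquoise stone, a rough slab about 22 x 18 mm and 10-11 mm thick, lying flat on the steel plate at the start; the point is its centre
- chip2_center (a point): loose chip of turquoise stone, a rough slab about 22 x 18 mm and 10-11 mm thick, lying flat on the steel plate at the start; the point is its centre
- chip3_center (a point): loose chip of turquoise stone, a rough slab about 22 x 18 mm and 10-11 mm thick, lying flat on the steel plate at the start; the point is its centre
- ring: bystander: plain silver-coloured finger ring, 25 mm across, lying flat at the far side of the plate; origin at the centre of its underside
- strip: bystander: flat brass template strip 100 x 26 x 5 mm with a hole near one end, lying at the far side of the tray; origin at the centre of its underside, x along it
- handpiece: bystander: grey rotary handpiece 150 mm long, 30 mm thick, lying on the robot's side of the plate; origin under its middle, x along it
- pliers: bystander: pliers 140 mm long lying flat at the right; origin near their pivot, on the bench
- mandrel: bystander: tapered steel ring mandrel 250 mm long, 24 mm thick, lying at the left; origin under its middle
- jar: bystander: small closed glass jar, 48 mm across and 60 mm high, standing beyond the scraper; origin at the centre of its underside
There are look-alikes about, which are no part of the job. Leave any orange or turquoise look-alike of the part that bears scraper_center alone.

How it is judged:
By the outcome, as a careful person would: the job done as asked, in the order asked, and still so for the second after the job is handed in, while the arm keeps its last pose, push and grip.
It also fails if it takes over 58 s, if anything falls off the work surface, if the arm or the gripper's body presses on something with over 40 N, if the wrist force passes 120 N, or if a joint passes its speed limit or range.

## Working session

There is one attempt and no reset: what is moved stays moved. The work goes in short steps, Python scripts to look and compute and a tool call to move; the robot and the scene stay as the last step left them, time stands still between calls to the robot, and variables do not carry over. Pictures are saved under pics/ and viewed, about 8 in all and at most 12, crops included, and the job is handed in when it is done.

Besides the shell and the picture viewer there is one more tool, called after "Emit:" as name(argument=value, ...), one argument or row to a line, values as JSON. servo_tool: Moves the arm, as the interface text tells. Its arguments: {"type":"object","properties":{"rows":{"type":"array","items":{"type":"array"}},"force":{"type":"number"}},"required":["rows"]}

```bash
mkdir -p pics
cat > h.py <<'E'
import numpy as np,cv2
from rig import *
def c2w(cam,p):
    T=np.linalg.inv(np.array(get_calibration(cam)["world_to_cam"])); return (T@np.r_[p,1])[:3]
def ray(cam,u,v,z):
    c=get_calibration(cam);K=np.array(c["intrinsics"]);T=np.linalg.inv(np.array(c["world_to_cam"]))
    d=np.linalg.inv(K)@[u,v,1]
    d=T[:3,:3]@d;o=T[:3,3];return o+d*(z-o[2])/d[2]
E
python3 - <<'E'
from h import *
for n in("top","scene"):
    cv2.imwrite(f"pics/{n}0.png",grab_frame(n))
    for t in("plate_top","scraper_center","tray_handle","tray_floor","chip0_center","ring","strip","jar","handpiece","pliers","mandrel"):
        print(n,t,[(np.round(c2w(n,b["centre"])).tolist(),round(b["conf"],2)) for b in boxes_of(n,t)][:6])
s=sense();print(s["tcp_rot"],s["clock"])
E
```

```text
top plate_top [([514.0, 129.0, 27.0], 0.71), ([497.0, 132.0, 40.0], 0.48)]
top scraper_center [([607.0, -320.0, 51.0], 0.96), ([424.0, -189.0, 52.0], 0.95), ([460.0, -302.0, 57.0], 0.87), ([316.0, -281.0, 55.0], 0.86)]
top tray_handle [([483.0, -19.0, 1.0], 0.75), ([487.0, 84.0, 40.0], 0.5), ([507.0, 426.0, 20.0], 0.31)]
top tray_floor [([487.0, -19.0, 5.0], 0.82)]
top chip0_center []
top ring [([626.0, 99.0, 2.0], 0.44), ([399.0, 161.0, 26.0], 0.41)]
top strip [([604.0, -53.0, 4.0], 0.69), ([507.0, 423.0, 18.0], 0.61), ([399.0, 158.0, 27.0], 0.6)]
top jar [([751.0, -235.0, 58.0], 0.79)]
top handpiece [([401.0, 162.0, 27.0], 0.78)]
top pliers [([545.0, -443.0, 9.0], 0.62)]
top mandrel [([509.0, 426.0, 18.0], 0.66)]
scene plate_top [([533.0, 124.0, 26.0], 0.84)]
scene scraper_center [([492.0, -310.0, 54.0], 0.74), ([438.0, -189.0, 44.0], 0.63), ([630.0, -318.0, 53.0], 0.62), ([330.0, -289.0, 42.0], 0.56)]
scene tray_handle [([491.0, -26.0, 2.0], 0.61)]
scene tray_floor [([488.0, -24.0, 2.0], 0.94), ([532.0, 126.0, 28.0], 0.42)]
scene chip0_center []
scene ring []
scene strip [([613.0, -56.0, 5.0], 0.75), ([491.0, 81.0, 39.0], 0.4)]
scene jar []
scene handpiece [([407.0, 154.0, 23.0], 0.7), ([493.0, -309.0, 56.0], 0.17)]
scene pliers [([559.0, -449.0, 8.0], 0.87), ([494.0, 80.0, 37.0], 0.25)]
scene mandrel []
[-3.14157683e+00 -1.55820131e-05  4.39720234e-01] 1.2
```

View pics/top0.png

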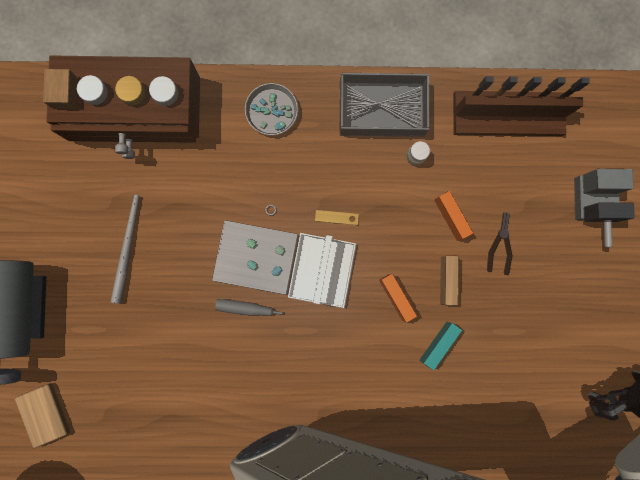

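View pics/scene0.png

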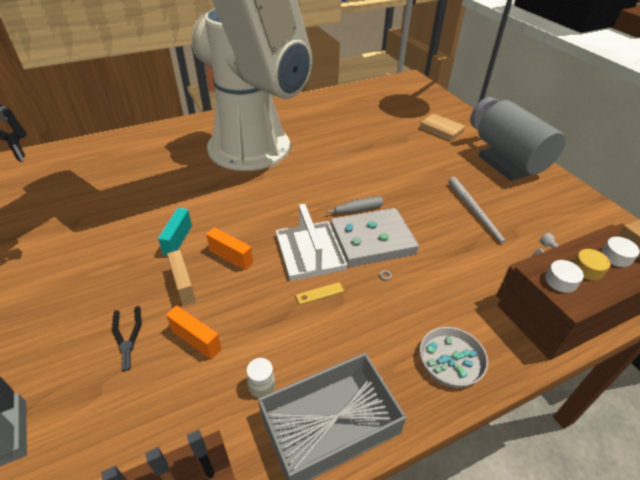

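The scene shows the plate at about (255,258) in the top view, with four chips at (251,243), (280,251), (252,265) and (277,271). The tray is at (322,270), its bar running from about (330,238) to (318,303), and the wooden scraper is at (452,280).

Run:
```python
from h import *
im=grab_frame("top")
def rect(mask,z,name):
    c=max(cv2.findContours(mask.astype(np.uint8),0,2)[0],key=cv2.contourArea)
    P=np.array([ray("top",*p[0],z)[:2] for p in c],np.float32)
    r=cv2.minAreaRect(P);print(name,np.round(r[0],1),np.round(r[1],1),round(r[2],1))
for b in trace("top","scraper_center"):
    m=b["mask"];ys,xs=np.where(m);print(xs.mean(),ys.mean());rect(m,55,"scr")
for t,z in(("plate_top",30),("tray_floor",18),("tray_handle",18)):
    for b in trace("top",t):
        m=b["mask"];ys,xs=np.where(m);print(b["conf"],xs.mean(),ys.mean(),m.sum());rect(m,z,t)
h=cv2.cvtColor(im,cv2.COLOR_BGR2HSV)
m=((h[...,0]>60)&(h[...,0]<110)&(h[...,1]>70)).astype(np.uint8)
n,l,st,ce=cv2.connectedComponentsWithStats(m)
for i in range(1,n):
    if 210<ce[i][0]<300 and 215<ce[i][1]<300 and st[i,4]>10: print("chip",ce[i],st[i,4],ray("top",*ce[i],38)[:2])
# bar ends guess
for p in((330,237),(318,303)): print(ray("top",*p,84)[:2])
for p in((224,221),(296,238),(213,283),(289,292)):print(ray("top",*p,30)[:2])
x=im[200:320,190:380];cv2.imwrite("pics/z.png",cv2.resize(x,None,fx=4,fy=4,interpolation=3))
```

```text
440.25028441410694 344.6530147895336
scr [ 321.4 -282.8] [ 40.9 110. ] 54.7
448.6829268292683 280.2229965156794
scr [ 464.6 -301.9] [ 38.1 107.2] 89.4
397.3666228646518 297.93429697766095
scr [ 423.8 -187.4] [111.6  34.6] 30.2
452.78865406006673 215.8542825361513
scr [ 608.  -312.8] [109.6  42.9] 29.1
275.7931034482759 270.37931034482756
scr [483.2  82.3] [ 9.4 14. ] 45.6
0.94 254.54301445285617 257.1087405368204 4359
plate_top [513.  131.5] [170.4 141.4] 79.3
0.53 250.63829787234042 242.93617021276594 47
plate_top [546.2 141.5] [15.9 15.8] 0.9
0.39 321.3915678524374 269.91277997364955 3795
plate_top [488.  -19.7] [131.  156.1] 78.8
0.88 321.3206434316354 269.56058981233247 3730
tray_floor [488.3 -20.3] [130.6 157.6] 80.0
0.9 321.45346062052505 269.39671174754704 3771
tray_handle [489.4 -19.4] [132.  156.6] 79.7
chip [251.95121951 264.90243902] 41 [495.2362043  136.66434693]
chip [276.11428571 270.82857143] 35 [482.35045108  82.37490434]
[555.63417163 -36.38502572]
[412.44252602 -11.24699502]
[594.57226889 202.18393872]
[557.29515209  38.67432667]
[454.17096079 224.19119636]
[435.12123106  53.23831054]
```

View pics/z.png

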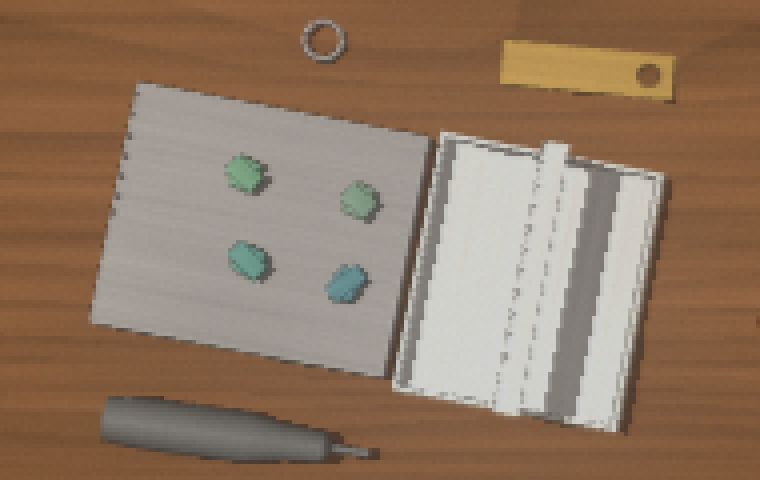

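Emit:
servo_tool(
  rows=[
    [60,[0,0,0],[0,0,8.4]],
    [60,[0,0,0],[0,0,8.4]],
    [60,[0,0,0],[0,0,8.4]],
    [60,[33,-43,0],[0,0,0]],
    [60,[33,-43,0],[0,0,0]],
    [60,[33,-43,0],[0,0,0]],
    [60,[33,-43,0],[0,0,0]],
    [60,[33,-43,0],[0,0,0]],
  ],
)

```text
clock: 2.45
eef_pos: [432.1, -349.2, 201.5]
tcp_rot: [3.141, -0.0, -0.0]
contact_force: [0.3, 1.0, -0.3]
opening: 0.701
```

Emit:
servo_tool(
  rows=[
    [60,[33,-43,0],[0,0,0]],
    [60,[0,0,0],[0,0,0]],
  ],
)

```text
clock: 2.7
eef_pos: [466.0, -304.8, 201.4]
tcp_rot: [-3.141, -0.001, 0.004]
contact_force: [-0.2, -0.2, -0.3]
opening: 0.705
```

```bash
cat >> h.py <<'E'
def wray(cal,u,v,z):
    K=np.array(cal["intrinsics"]);T=np.linalg.inv(np.array(cal["world_to_cam"]))
    a=(u-K[0,2])/K[0,0];b=(v-K[1,2])/K[1,1];r=np.hypot(a,b)+1e-9
    d=T[:3,:3]@[np.sin(r)*a/r,np.sin(r)*b/r,np.cos(r)];o=T[:3,3]
    return o+d*(z-o[2])/d[2]
def wproj(cal,P):
    K=np.array(cal["intrinsics"]);p=(np.array(cal["world_to_cam"])@np.r_[P,1])[:3]
    r=np.hypot(p[0],p[1]);t=np.arctan2(r,p[2])
    return np.array([K[0,2]+K[0,0]*t*p[0]/r,K[1,2]+K[1,1]*t*p[1]/r])
E
python3 - <<'E'
from h import *
s=sense();print(s["eef_pos"],s["tcp_rot"],s["clock"],s["opening"])
cal=get_calibration("wrist");im=grab_frame("wrist");cv2.imwrite("pics/w1.png",im)
print(cal["intrinsics"],np.linalg.inv(cal["world_to_cam"]).round(2))
for b in trace("wrist","scraper_center"):
    m=b["mask"].astype(np.uint8);c=max(cv2.findContours(m,0,2)[0],key=cv2.contourArea)
    P=np.array([wray(cal,*p[0],55)[:2] for p in c],np.float32);r=cv2.minAreaRect(P)
    print(round(b["conf"],2),c[:,0].mean(0),np.round(r[0],1),np.round(r[1],1),r[2])
E
```

```text
[ 466.01251694 -304.84089058  201.41905891] [-3.14115109e+00 -6.61683542e-04  3.97952902e-03] 2.7 0.7049491907533325
[[371.64829954   0.         322.18389719]
 [  0.         371.64829954 239.13929911]
 [  0.           0.           1.        ]] [[ 0.0000e+00 -9.5000e-01 -3.1000e-01  5.4556e+02]
 [-1.0000e+00 -0.0000e+00 -0.0000e+00 -3.0425e+02]
 [ 0.0000e+00  3.1000e-01 -9.5000e-01  3.7355e+02]
 [ 0.0000e+00  0.0000e+00  0.0000e+00  1.0000e+00]]
0.84 [344.72254335  59.83236994] [ 610.1 -318. ] [108.8  32.6] 28.457897186279297
0.77 [328.18644068 205.81355932] [ 467.2 -309. ] [ 28.6 114.1] 88.80531311035156
0.75 [210.48427673 244.79874214] [ 430.2 -200.8] [109.7  48.6] 30.153093338012695
0.65 [305.27522936 334.55963303] [ 332.  -287.6] [ 42.6 128.4] 54.31575393676758
```

View pics/w1.png

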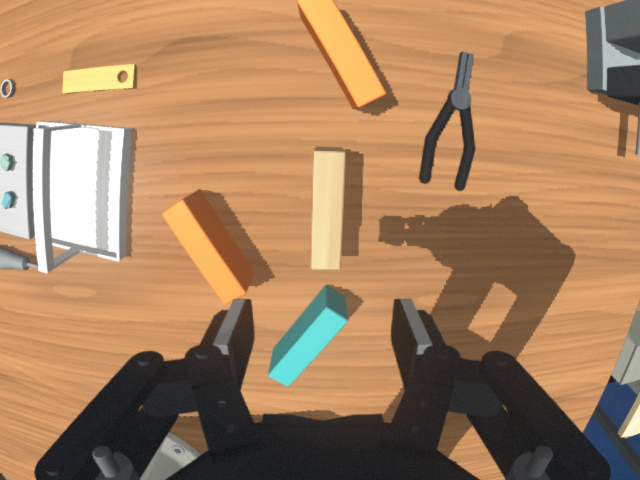

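The wrist view shows the pale scraper at about (328,208). It is nearly aligned with the tool, with its centre at about (466,-309), and the finger paths are clear.

Emit:
servo_tool(
  rows=[
    [60,[-1,4,50],[0,0,1.3]],
    [60,[0,0,55],[0,0,0]],
    [60,[0,0,50],[0,0,0]],
    [60,[0,0,24],[0,0,0]],
    [60,[0,0,0],[0,0,0]],
    [0,[0,0,0],[0,0,0]],
    [0,[0,0,0],[0,0,0]],
    [0,[0,0,0],[0,0,0]],
  ],
  force=50,
)

```text
clock: 3.8
eef_pos: [463.9, -312.1, 24.1]
tcp_rot: [3.14, -0.002, -0.023]
contact_force: [-1.5, 1.3, 6.2]
opening: 0.282
```

Emit:
servo_tool(
  rows=[
    [0,[0,0,0],[0,0,0]],
    [0,[0,0,0],[0,0,0]],
    [0,[0,0,-20],[0,0,0]],
    [0,[0,0,-50],[0,0,0]],
    [0,[0,0,-58],[0,0,0]],
    [0,[0,0,0],[0,0,0]],
  ],
)

```text
clock: 4.55
eef_pos: [466.3, -313.7, 156.3]
tcp_rot: [3.136, -0.009, -0.023]
contact_force: [0.4, -0.3, -0.5]
opening: -0.002
```

Run:
```python
from h import *
s=sense();print(s["eef_pos"],s["tcp_rot"],s["clock"],s["opening"]*85.4,s["contact_force"])
cv2.imwrite("pics/w2.png",grab_frame("wrist"))
```

```text
[ 466.25886924 -313.68325272  156.25461138] [ 3.1358274  -0.00886092 -0.02257192] 4.55 -0.1316384462757131 [ 0.3623378  -0.32325531 -0.54012882]
```

View pics/w2.png

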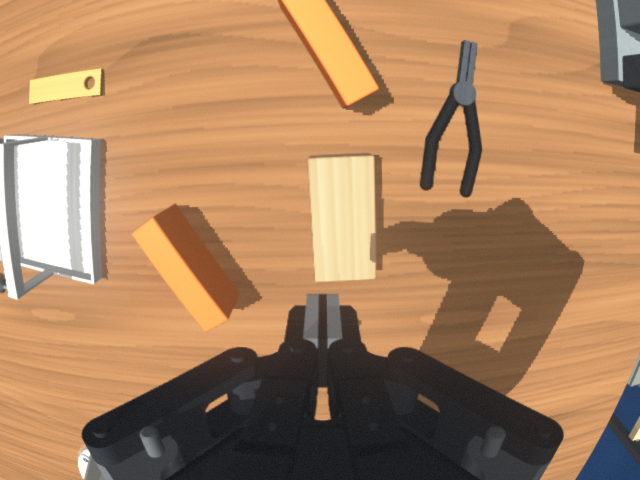

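The wrist view shows the scraper at (343,218) lying flat on its broad face. The grip missed and it toppled, so I'll measure it again and pick it up from there.

Emit:
servo_tool(
  rows=[
    [75,[0,0,0],[0,0,0]],
    [75,[0,0,0],[0,0,0]],
    [75,[0,0,0],[0,0,0]],
  ],
)

```text
clock: 4.97
eef_pos: [462.6, -311.2, 149.3]
tcp_rot: [-3.141, 0.002, -0.023]
contact_force: [-0.1, -0.7, -0.1]
opening: 0.637
```

Run:
```python
from h import *
s=sense();print(s["eef_pos"],s["tcp_rot"],s["clock"],s["opening"]*85.4,s["contact_force"])
cal=get_calibration("wrist");grab_frame("wrist")
for b in trace("wrist","scraper_center"):
    m=b["mask"].astype(np.uint8);c=max(cv2.findContours(m,0,2)[0],key=cv2.contourArea)
    P=np.array([wray(cal,*p[0],28)[:2] for p in c],np.float32);r=cv2.minAreaRect(P)
    print(round(b["conf"],2),c[:,0].mean(0),np.round(r[0],1),np.round(r[1],1),r[2])
grab_frame("top")
for b in trace("top","scraper_center"):
    m=b["mask"].astype(np.uint8);c=max(cv2.findContours(m,0,2)[0],key=cv2.contourArea)
    P=np.array([ray("top",*p[0],28)[:2] for p in c],np.float32);r=cv2.minAreaRect(P)
    print("top",round(b["conf"],2),c[:,0].mean(0),np.round(r[0],1),np.round(r[1],1),r[2])
```

```text
[ 462.61000767 -311.18730337  149.25121588] [-3.14055194e+00  1.56939434e-03 -2.27342004e-02] 4.975 54.4028821714126 [-0.08873332 -0.71977276 -0.14996602]
0.86 [190.23125 262.44375] [ 420.1 -190.8] [120.6  58.9] 29.92629051208496
0.67 [302.93457944 357.78504673] [ 312.7 -285.9] [ 49.5 146.3] 54.066646575927734
0.62 [341.35757576  54.43636364] [ 606.7 -324.4] [98.9 36.1] 28.849061965942383
0.61 [347.59016393 211.90163934] [ 464.2 -331.8] [111.5  54.9] 1.5933964252471924
top 0.97 [461.67857143 296.17857143] [ 427.7 -328.9] [60.2 43.5] 84.68497467041016
top 0.84 [453.27058824 215.70588235] [ 610.9 -320.1] [110.8  43.1] 28.65303611755371
top 0.72 [440.48529412 344.        ] [ 318.8 -288.3] [ 40.  112.8] 53.76889419555664
top 0.65 [396.2875 296.9875] [ 424.  -191.4] [114.9  36.5] 30.6828556060791
```

Emit:
servo_tool(
  rows=[
    [85,[1,20,30],[0,0,-2.9]],
    [85,[0,0,40],[0,0,0]],
    [85,[0,0,40],[0,0,0]],
    [85,[0,0,20],[0,0,0]],
    [85,[0,0,9],[0,0,0]],
    [85,[0,0,0],[0,0,0]],
  ],
  force=40,
)

```text
clock: 5.92
eef_pos: [463.6, -331.5, 11.1]
tcp_rot: [-3.141, 0.0, 0.028]
contact_force: [0.1, 0.1, -0.3]
opening: 0.994
```

Emit:
servo_tool(
  rows=[
    [40,[0,0,0],[0,0,0]],
    [40,[0,0,0],[0,0,0]],
    [40,[0,0,0],[0,0,0]],
    [40,[0,0,0],[0,0,0]],
  ],
)

```text
clock: 6.42
eef_pos: [463.8, -331.6, 11.6]
tcp_rot: [3.141, -0.0, 0.028]
contact_force: [-0.2, -0.4, -1.1]
opening: 0.471
```

Run:
```python
from h import *
cv2.imwrite("pics/w3.png",grab_frame("wrist"))
```

```text
(no output)
```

View pics/w3.png

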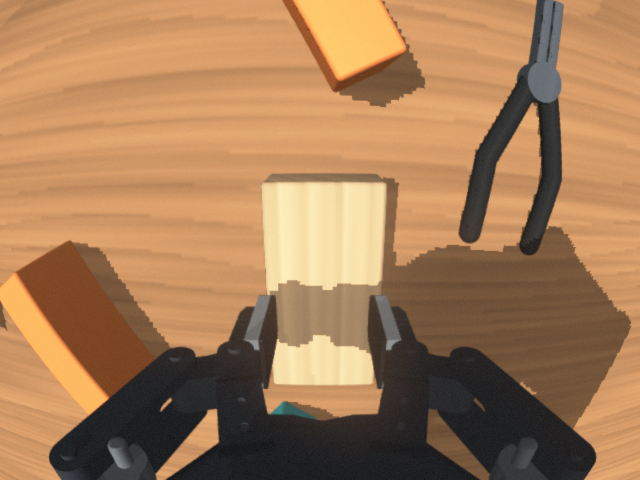

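Run:
```python
from h import *
cal=get_calibration("wrist");s=sense();print(s["eef_pos"],s["opening"])
for n,P in {"far end L z28":(519,-304,28),"near end L":(409,-304,28)}.items():print(n,wproj(cal,P))
for z in(0,12,20,28,35,45):
  for w in(20,27.5):
    print(z,w,[wproj(cal,(464+dx,-331.6+sg*w,z)).round() .tolist() for sg in(1,-1) for dx in(-11,11)])
grab_frame("wrist")
for b in trace("wrist","scraper_center"):
    m=b["mask"].astype(np.uint8);c=max(cv2.findContours(m,0,2)[0],key=cv2.contourArea)
    P=np.array([wray(cal,*p[0],28)[:2] for p in c],np.float32);r=cv2.minAreaRect(P)
    print(round(b["conf"],2),c[:,0].mean(0),np.round(r[0],1),np.round(r[1],1),r[2])
```

```text
[ 463.71522184 -331.57178523   11.47564393] 0.4686739454230755
far end L z28 [261.62243951 176.73944529]
near end L [268.92514202 382.93155901]
0 20 [[286.0, 289.0], [285.0, 252.0], [358.0, 291.0], [361.0, 254.0]]
0 27.5 [[272.0, 289.0], [271.0, 251.0], [372.0, 291.0], [375.0, 254.0]]
12 20 [[284.0, 299.0], [283.0, 260.0], [360.0, 301.0], [363.0, 262.0]]
12 27.5 [[269.0, 299.0], [268.0, 260.0], [375.0, 301.0], [378.0, 262.0]]
20 20 [[282.0, 307.0], [282.0, 266.0], [362.0, 308.0], [365.0, 268.0]]
20 27.5 [[267.0, 306.0], [266.0, 266.0], [377.0, 309.0], [381.0, 269.0]]
28 20 [[281.0, 314.0], [280.0, 273.0], [364.0, 316.0], [367.0, 275.0]]
28 27.5 [[265.0, 314.0], [264.0, 272.0], [379.0, 317.0], [383.0, 275.0]]
35 20 [[279.0, 322.0], [278.0, 279.0], [365.0, 324.0], [369.0, 281.0]]
35 27.5 [[263.0, 321.0], [261.0, 279.0], [381.0, 324.0], [385.0, 282.0]]
45 20 [[277.0, 333.0], [276.0, 289.0], [367.0, 336.0], [372.0, 291.0]]
45 27.5 [[260.0, 333.0], [258.0, 288.0], [384.0, 335.0], [389.0, 292.0]]
0.93 [ 69.86458333 312.55729167] [ 426.7 -182.3] [106.1  91.5] 29.9729061126709
0.85 [347.24858757  49.1920904 ] [ 583.7 -338.2] [46.3 37.6] 28.023075103759766
0.81 [322.99056604 284.76415094] [ 465.1 -332. ] [112.3  54.5] 1.56890869140625
0.69 [295.93023256 410.8372093 ] [ 389.1 -317.9] [25.6 10.6] 83.0782699584961
```

The finger tips in this view, at about row 296, fit a height of around z 45–50. They sit some 35 mm higher than the reported TCP, and that would explain the miss. I'll check this by touch: close over the block and lower onto it slowly.

Emit:
servo_tool(
  rows=[
    [40,[0,0,3],[0,0,0]],
    [40,[0,0,3],[0,0,0]],
    [40,[0,0,3],[0,0,0]],
    [40,[0,0,0],[0,0,0]],
  ],
)

```text
clock: 7.08
eef_pos: [463.4, -331.4, 1.9]
tcp_rot: [-3.141, 0.001, 0.028]
contact_force: [-0.3, 1.0, 0.1]
opening: 0.469
```

Emit:
servo_tool(
  rows=[
    [40,[0,0,2],[0,0,0]],
    [40,[0,0,2],[0,0,0]],
    [40,[0,0,0],[0,0,0]],
  ],
)

```text
clock: 7.45
eef_pos: [463.6, -331.5, -1.9]
tcp_rot: [-3.141, 0.0, 0.028]
contact_force: [-0.0, 0.5, -0.3]
opening: 0.464
```

Emit:
servo_tool(
  rows=[
    [40,[0,0,2],[0,0,0]],
    [40,[0,0,2],[0,0,0]],
    [40,[0,0,0],[0,0,0]],
  ],
)

```text
clock: 7.82
eef_pos: [463.8, -331.7, -3.6]
tcp_rot: [3.141, -0.0, 0.028]
contact_force: [-6.9, 4.5, 28.4]
opening: 0.469
```

Emit:
servo_tool(
  rows=[
    [40,[0,0,2],[0,0,0]],
    [40,[0,0,1],[0,0,0]],
    [40,[0,0,0],[0,0,0]],
  ],
)

```text
clock: 8.2
eef_pos: [463.9, -331.8, -3.7]
tcp_rot: [3.141, -0.001, 0.028]
contact_force: [-16.1, 11.8, 63.4]
opening: 0.466
```

Contact came at TCP −3.5 over the 28 mm block, so the real tips sit about 29 mm behind the reported TCP. I'll correct for that and grip the lying block shallowly across its 55 mm.

Emit:
servo_tool(
  rows=[
    [85,[0,0,-14],[0,0,0]],
    [85,[0,0,0],[0,0,0]],
    [85,[0,0,0],[0,0,0]],
    [85,[0,0,12],[0,0,0]],
    [85,[0,0,10],[0,0,0]],
    [85,[0,0,0],[0,0,0]],
    [40,[0,0,0],[0,0,0]],
    [40,[0,0,0],[0,0,0]],
  ],
  force=40,
)

```text
clock: 9.2
eef_pos: [463.9, -331.7, -16.3]
tcp_rot: [3.141, -0.0, 0.028]
contact_force: [0.1, -0.3, -0.1]
opening: 0.629
```

Emit:
servo_tool(
  rows=[
    [40,[0,0,0],[0,0,0]],
    [40,[0,0,0],[0,0,0]],
  ],
)

```text
clock: 9.45
eef_pos: [463.9, -331.7, -16.3]
tcp_rot: [3.141, -0.001, 0.028]
contact_force: [-0.6, 0.8, 2.5]
opening: 0.63
```

Emit:
servo_tool(
  rows=[
    [70,[0,0,0],[0,0,0]],
    [70,[0,0,-4],[0,0,0]],
    [40,[0,0,0],[0,0,0]],
    [40,[0,0,0],[0,0,0]],
    [40,[0,0,0],[0,0,0]],
    [40,[0,0,-10],[0,0,0]],
    [40,[0,0,-10],[0,0,0]],
    [40,[0,0,0],[0,0,0]],
  ],
  force=50,
)

```text
clock: 10.45
eef_pos: [464.3, -332.0, 8.4]
tcp_rot: [3.14, -0.001, 0.028]
contact_force: [-0.6, -0.9, -1.2]
opening: 0.628
```

Emit:
servo_tool(
  rows=[
    [40,[0,0,-30],[0,0,6]],
    [40,[0,0,-45],[0,0,6]],
    [40,[0,0,-45],[0,0,0]],
    [40,[0,0,-30],[0,0,0]],
    [40,[-2,-30,0],[0,0,0]],
    [40,[-4,-55,0],[0,0,0]],
  ],
)

```text
clock: 11.2
eef_pos: [473.4, -247.2, 157.8]
tcp_rot: [3.141, -0.002, -0.184]
contact_force: [-0.2, 0.9, -1.2]
opening: 0.623
```

Emit:
servo_tool(
  rows=[
    [40,[-4,-55,0],[0,0,0]],
    [40,[-4,-55,0],[0,0,0]],
    [40,[-4,-55,0],[0,0,0]],
    [40,[-4,-55,0],[0,0,0]],
    [40,[-4,-55,0],[0,0,0]],
    [40,[-4,-55,0],[0,0,0]],
    [40,[-4,-55,0],[0,0,0]],
    [40,[-3,-43,0],[0,0,0]],
  ],
)

```text
clock: 12.2
eef_pos: [519.7, 181.9, 157.2]
tcp_rot: [-3.141, -0.0, -0.181]
contact_force: [0.4, -0.4, -0.7]
opening: 0.626
```

Emit:
servo_tool(
  rows=[
    [40,[0,0,0],[-10,0,0]],
    [40,[0,0,0],[-10,0,0]],
    [40,[0,0,0],[-10,0,0]],
    [40,[0,0,0],[-10,0,0]],
    [40,[0,0,0],[0,0,0]],
  ],
)

```text
clock: 12.82
eef_pos: [519.0, 181.3, 154.1]
tcp_rot: [2.44, 0.004, -0.179]
contact_force: [0.1, 0.6, -2.3]
opening: 0.622
```

Run:
```python
from h import *
from scipy.spatial.transform import Rotation as Ro
s=sense();print(s["eef_pos"],s["qpos"],s["clock"],s["opening"],s["contact_force"]);print(Ro.from_euler("xyz",s["tcp_rot"]).as_matrix().round(3))
```

```text
[518.97651915 181.29154056 154.12586143] [ 0.6365465   0.6031065   1.55623798 -0.45649401  1.53904336  2.53170571] 12.825 0.6220349195144055 [ 0.07096615  0.59085837 -2.31744721]
[[ 0.984 -0.133 -0.117]
 [-0.178 -0.752 -0.635]
 [-0.004  0.645 -0.764]]
```

Emit:
servo_tool(
  rows=[
    [40,[0,0,0],[-10,0,0]],
    [40,[0,0,0],[-10,0,0]],
    [40,[0,0,0],[0,0,0]],
  ],
)

```text
clock: 13.2
eef_pos: [518.9, 179.4, 154.1]
tcp_rot: [2.093, 0.005, -0.181]
contact_force: [1.7, -0.8, -2.0]
opening: 0.621
```

Run:
```python
from h import *
from scipy.spatial.transform import Rotation as Ro
s=sense();print(s["eef_pos"],s["qpos"],s["clock"],s["opening"],s["contact_force"]);print(Ro.from_euler("xyz",s["tcp_rot"]).as_matrix().round(3))
```

```text
[518.8713722  179.38827814 154.11095654] [ 0.70835381  0.80074085  1.43077972 -0.59290746  1.79942438  2.60208798] 13.2 0.6213933916061394 [ 1.6767019  -0.75978579 -1.96925077]
[[ 0.984 -0.086 -0.158]
 [-0.18  -0.491 -0.852]
 [-0.005  0.867 -0.499]]
```

Emit:
servo_tool(
  rows=[
    [40,[0,0,0],[-10,0,0]],
    [40,[0,0,0],[-10,0,0]],
    [40,[0,-35,6],[0,0,0]],
    [40,[0,-35,6],[0,0,0]],
    [40,[0,0,0],[0,0,0]],
    [40,[0,0,0],[0,0,0]],
  ],
)

```text
clock: 13.95
eef_pos: [520.8, 179.8, 88.6]
tcp_rot: [1.749, -0.002, -0.183]
contact_force: [0.2, 0.9, -1.3]
opening: 0.624
```

Run:
```python
from h import *
from scipy.spatial.transform import Rotation as Ro
s=sense();print(s["eef_pos"],s["qpos"],s["clock"],s["opening"],s["contact_force"]);R=Ro.from_euler("xyz",s["tcp_rot"]).as_matrix();print(R.round(3))
a=grab_frame("top")[205:305,195:335];b=grab_frame("scene")[190:310,290:450]
a=cv2.resize(a,(700,500),interpolation=3)[:, :400];b=cv2.resize(b,(400,300),interpolation=3)
o=np.zeros((500,800,3),np.uint8);o[:,:400]=a;o[:300,400:]=b;cv2.imwrite("pics/t2.png",o)
E=s["eef_pos"]-12.3*R[:,2]-27.5*R[:,1];print("E",E)
ux=np.array([-.1805,-.9836]);print("E plate x",(E[:2]-[513,131.5])@ux)
c=get_calibration("top");p=(np.array(c["world_to_cam"])@np.r_[E,1])[:3];print(np.array(c["intrinsics"])@p/p[2])
```

```text
[520.78312902 179.84386865  88.57320731] [ 0.74203629  1.09118084  1.30016172 -0.70560052  1.9888493   2.67721179] 13.95 0.6235687813910218 [ 0.17653761  0.85639337 -1.30239324]
[[ 0.983 -0.034 -0.179]
 [-0.182 -0.174 -0.968]
 [ 0.002  0.984 -0.177]]
E [523.90805319 196.53575086  63.69036348]
E plate x -65.93806815024965
[223.76624244 251.24169871   1.        ]
```

View pics/t2.png

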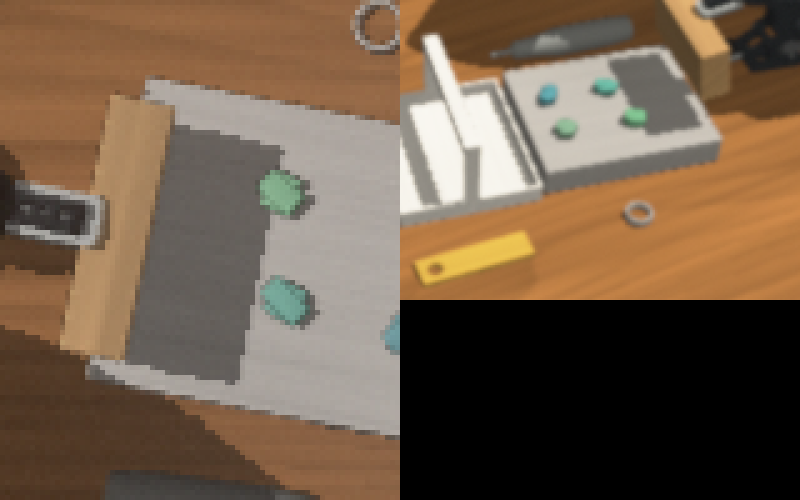

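The block is upright over the plate's −x edge, held by about 6 mm, with chips clear ahead. I'll lower it to contact.

Emit:
servo_tool(
  rows=[
    [40,[0,-12,4],[0,0,0]],
    [40,[0,-11,2],[0,0,0]],
    [40,[0,-5,1],[0,0,0]],
    [40,[0,-2,0],[0,0,0]],
    [40,[0,0,0],[0,0,0]],
  ],
)

```text
clock: 14.68
eef_pos: [519.6, 178.4, 55.2]
tcp_rot: [1.745, 0.0, -0.181]
contact_force: [-0.4, -0.1, -2.0]
opening: 0.625
```

Emit:
servo_tool(
  rows=[
    [40,[0,-1,0],[0,0,0]],
    [40,[0,-1,0],[0,0,0]],
    [40,[0,-1,0],[0,0,0]],
    [40,[0,0,0],[0,0,0]],
  ],
)

```text
clock: 15.18
eef_pos: [519.7, 178.6, 54.9]
tcp_rot: [1.741, -0.001, -0.182]
contact_force: [-0.6, -1.4, 10.2]
opening: 0.623
```

Emit:
servo_tool(
  rows=[
    [40,[0,2,0],[0,0,0]],
    [55,[0,0,0],[0,0,0]],
    [56,[0,0,0],[0,0,0]],
    [57,[0,0,0],[0,0,0]],
    [58,[0,0,0],[0,0,0]],
    [59,[0,0,0],[0,0,0]],
    [60,[0,0,0],[0,0,0]],
    [61,[0,0,0],[0,0,0]],
  ],
)

```text
clock: 16.18
eef_pos: [519.7, 178.6, 54.5]
tcp_rot: [1.745, 0.0, -0.182]
contact_force: [0.3, -0.5, -0.8]
opening: 0.716
```

Emit:
servo_tool(
  rows=[
    [62,[0,0,0],[0,0,0]],
    [63,[0,0,0],[0,0,0]],
    [64,[0,0,0],[0,0,0]],
    [66,[0,0,0],[0,0,0]],
    [67,[0,0,0],[0,0,0]],
  ],
)

```text
clock: 16.8
eef_pos: [519.7, 178.5, 54.6]
tcp_rot: [1.745, -0.0, -0.182]
contact_force: [0.5, 1.2, 0.1]
opening: 0.781
```

Run:
```python
from h import *
s=sense();print(s["eef_pos"],s["clock"],s["opening"],s["contact_force"])
a=grab_frame("top")[205:305,195:335];b=grab_frame("scene")[180:260,370:480]
w=grab_frame("wrist")
a=cv2.resize(a,(700,500),interpolation=3)[:, :400];b=cv2.resize(b,(400,290),interpolation=3)
o=np.zeros((600,800,3),np.uint8);o[:500,:400]=a;o[:290,400:]=b;o[300:,400:]=cv2.resize(w,(400,300));cv2.imwrite("pics/t3.png",o)
```

```text
[519.67723122 178.54746322  54.5796362 ] 16.8 0.781015902861478 [0.46642269 1.24077724 0.05120585]
```

View pics/t3.png

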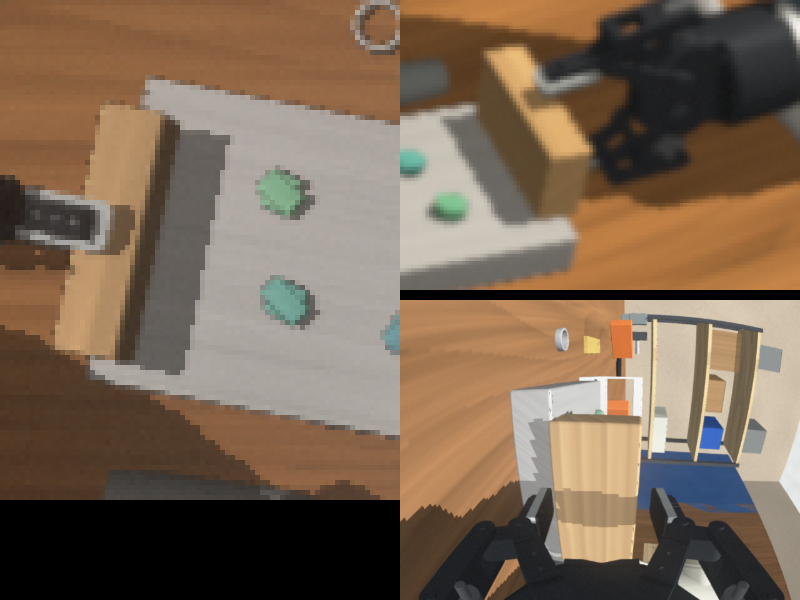

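The top, scene and wrist crops show the block upright on the plate edge, clear of both fingers. I'll withdraw straight back, rise and turn the tool down again.

Emit:
servo_tool(
  rows=[
    [67,[0,-1,-5],[0,0,0]],
    [67,[0,-1,-6],[0,0,0]],
    [67,[0,-2,-10],[0,0,0]],
    [67,[0,-4,-25],[0,0,0]],
    [67,[0,30,-20],[0,0,0]],
    [67,[0,50,-9],[0,0,0]],
    [67,[0,40,-7],[0,0,0]],
    [67,[0,0,0],[10,0,0]],
  ],
)

```text
clock: 17.95
eef_pos: [530.6, 240.0, 178.8]
tcp_rot: [1.922, 0.001, -0.18]
contact_force: [0.9, -0.4, 0.3]
opening: 0.784
```

Emit:
servo_tool(
  rows=[
    [60,[0,0,0],[10,0,0]],
    [60,[0,0,0],[10,0,0]],
    [60,[0,0,0],[10,0,0]],
    [60,[0,0,0],[10,0,0]],
    [60,[0,0,0],[10,0,0]],
    [60,[0,0,0],[10,0,0]],
    [60,[0,0,0],[10,0,0]],
    [60,[0,0,0],[0,0,0]],
  ],
)

```text
clock: 18.95
eef_pos: [530.7, 236.9, 180.3]
tcp_rot: [-3.141, -0.001, -0.185]
contact_force: [-0.8, 0.6, 0.2]
opening: 0.704
```

```bash
cat >> h.py <<'E'
PC=np.array([513,131.5]);UX=np.array([-.1805,-.9836]);UY=np.array([.9836,-.1805])
def pl(p): d=np.asarray(p)[:2]-PC; return np.round([d@UX,d@UY],1)
E
python3 - <<'E'
from h import *
s=sense();print(s["eef_pos"],s["tcp_rot"],s["clock"],s["opening"],pl(s["eef_pos"]))
cal=get_calibration("wrist");im=grab_frame("wrist");cv2.imwrite("pics/w5.png",im)
for b in trace("wrist","scraper_center"):
    m=b["mask"].astype(np.uint8);c=max(cv2.findContours(m,0,2)[0],key=cv2.contourArea)
    P=np.array([wray(cal,*p[0],85)[:2] for p in c],np.float32);r=cv2.minAreaRect(P)
    print(round(b["conf"],2),c[:,0].mean(0),pl(r[0]),np.round(r[1],1),r[2])
for b in trace("wrist","chip0_center"):
    ys,xs=np.where(b["mask"]);print("chip",b["conf"],pl(wray(cal,xs.mean(),ys.mean(),38)))
E
```

```text
[530.6962081  236.87211381 180.31348394] [-3.14053100e+00 -8.27118043e-04 -1.84584273e-01] 18.95 0.703651377048631 [-106.8   -1.6]
0.75 [357.22058824 215.41176471] [-80.3   0.2] [ 30.2 113.1] 79.53650665283203
0.6 [635.75  214.125] [201.4  15.3] [25.4  9.7] 6.108750820159912
0.4 [561.30573248 216.23566879] [101.5   1.6] [117.9 150.8] 80.49642944335938
chip 0.98 [ -3.7 -17.3]
```

View pics/w5.png

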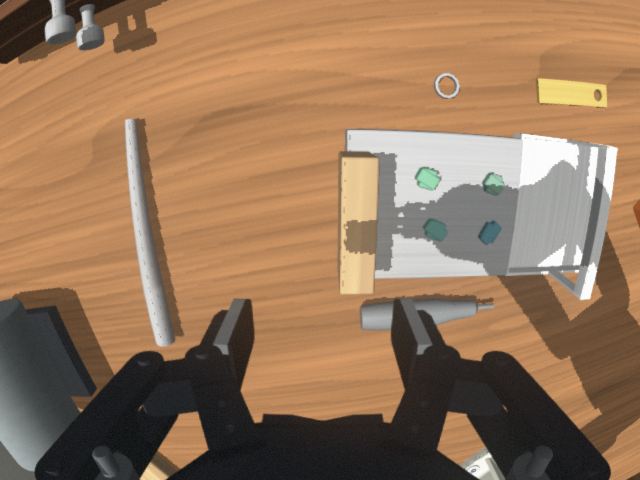

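The scraper is upright at plate x ≈ −79, square to the plate, and all four chips sit ahead of it. I'll grip it from above.

Emit:
servo_tool(
  rows=[
    [60,[2,28,30],[0,0,0]],
    [60,[0,0,50],[0,0,0]],
    [60,[0,0,50],[0,0,0]],
    [60,[0,0,25],[0,0,0]],
    [60,[0,0,0],[0,0,0]],
    [40,[0,0,0],[0,0,0]],
    [34,[0,0,0],[0,0,0]],
    [31,[0,0,0],[0,0,0]],
  ],
  force=40,
)

```text
clock: 20.1
eef_pos: [528.4, 211.3, 25.2]
tcp_rot: [-3.141, -0.002, -0.181]
contact_force: [-0.1, 0.2, -1.1]
opening: 0.363
```

Emit:
servo_tool(
  rows=[
    [28,[0,0,0],[0,0,0]],
    [24,[0,0,0],[0,0,0]],
    [15,[0,0,0],[0,0,0]],
    [15,[0,0,0],[0,0,0]],
  ],
  force=60,
)

```text
clock: 20.6
eef_pos: [528.1, 211.0, 24.9]
tcp_rot: [-3.141, -0.001, -0.182]
contact_force: [-1.8, -1.5, 5.8]
opening: 0.316
```

Emit:
servo_tool(
  rows=[
    [15,[0,0,-1],[0,0,0]],
    [15,[0,8,0],[0,0,0]],
    [15,[0,15,0],[0,0,0]],
    [15,[0,15,0],[0,0,0]],
    [15,[0,15,0],[0,0,0]],
    [15,[0,15,0],[0,0,0]],
    [15,[0,15,0],[0,0,0]],
    [15,[0,15,0],[0,0,0]],
  ],
)

```text
clock: 21.6
eef_pos: [509.7, 113.5, 25.0]
tcp_rot: [3.142, 0.0, -0.182]
contact_force: [-0.2, 1.0, -1.6]
opening: 0.314
```

Emit:
servo_tool(
  rows=[
    [15,[0,15,0],[0,0,0]],
    [15,[0,15,0],[0,0,0]],
    [15,[0,15,0],[0,0,0]],
    [15,[0,15,0],[0,0,0]],
    [15,[0,9,0],[0,0,0]],
    [15,[0,0,0],[0,0,0]],
  ],
)

```text
clock: 22.35
eef_pos: [497.4, 46.1, 25.1]
tcp_rot: [-3.142, 0.0, -0.183]
contact_force: [-0.2, 0.0, -1.7]
opening: 0.316
```

Run:
```python
from h import *
s=sense();print(s["eef_pos"],s["clock"],s["opening"],pl(s["eef_pos"]),s["contact_force"])
w=grab_frame("wrist");a=grab_frame("scene")[170:300,270:430]
o=np.zeros((600,800,3),np.uint8);o[:,:400]=cv2.resize(w[60:420,200:440],(400,600));o[:325,400:]=cv2.resize(a,(400,325),interpolation=3)
cv2.imwrite("pics/s1.png",o)
```

```text
[497.41084122  46.10445865  25.06797068] 22.35 0.31560355818259206 [86.8  0.1] [-0.19273037  0.04618333 -1.71314747]
```

View pics/s1.png

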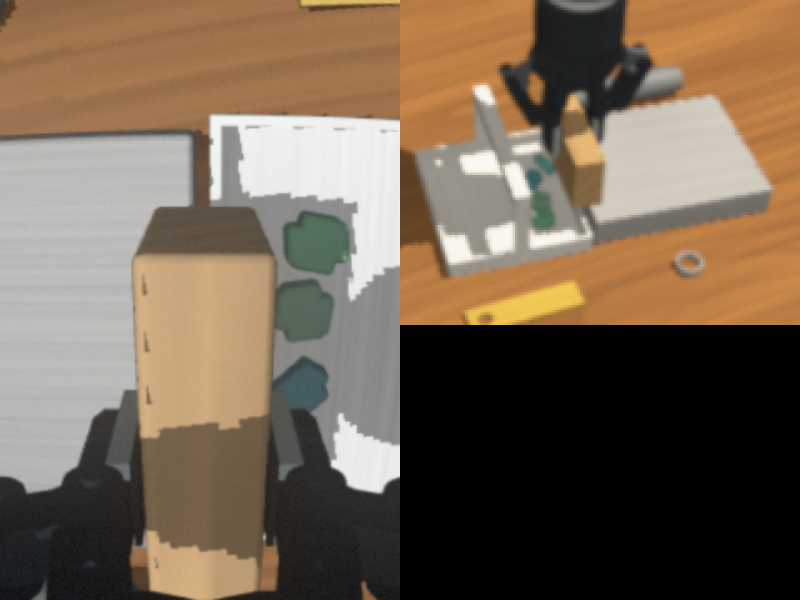

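All four chips are on the tray floor, and the plate is clear. I'll pull the scraper back, set it down and release it.

Emit:
servo_tool(
  rows=[
    [15,[0,-20,0],[0,0,0]],
    [15,[0,-25,0],[0,0,0]],
    [15,[0,-25,0],[0,0,0]],
    [15,[0,-15,0],[0,0,0]],
    [15,[0,0,0],[0,0,0]],
    [15,[0,0,1],[0,0,0]],
    [15,[0,0,0.5],[0,0,0]],
    [15,[0,0,0],[0,0,0]],
  ],
)

```text
clock: 23.45
eef_pos: [513.0, 130.5, 24.9]
tcp_rot: [-3.14, -0.0, -0.183]
contact_force: [-3.9, 6.3, 16.0]
opening: 0.321
```

Emit:
servo_tool(
  rows=[
    [29,[0,0,0],[0,0,0]],
    [32,[0,0,0],[0,0,0]],
    [36,[0,0,0],[0,0,0]],
    [42,[0,0,0],[0,0,0]],
    [52,[0,0,0],[0,0,0]],
    [60,[0,0,-30],[0,0,0]],
    [60,[0,0,-50],[0,0,0]],
    [60,[0,0,-50],[0,0,0]],
  ],
)

```text
clock: 24.45
eef_pos: [512.5, 130.2, 154.7]
tcp_rot: [3.141, 0.001, -0.181]
contact_force: [0.5, -0.5, 0.6]
opening: 0.704
```

Emit:
servo_tool(
  rows=[
    [60,[0,30,0],[0,0,0]],
    [60,[0,40,0],[0,0,0]],
    [60,[0,40,0],[0,0,0]],
    [60,[0,30,0],[0,0,0]],
    [60,[0,0,0],[0,0,0]],
    [60,[0,0,0],[0,0,0]],
  ],
)

```text
clock: 25.2
eef_pos: [487.7, -7.1, 153.6]
tcp_rot: [-3.141, -0.0, -0.182]
contact_force: [0.4, 1.2, 0.4]
opening: 0.699
```

Run:
```python
from h import *
s=sense();print(s["eef_pos"],s["tcp_rot"],s["clock"],s["opening"],pl(s["eef_pos"]))
cal=get_calibration("wrist");im=grab_frame("wrist");cv2.imwrite("pics/w6.png",im)
for b in trace("wrist","scraper_center"):
    m=b["mask"].astype(np.uint8);c=max(cv2.findContours(m,0,2)[0],key=cv2.contourArea)
    P=np.array([wray(cal,*p[0],85)[:2] for p in c],np.float32);r=cv2.minAreaRect(P)
    print(round(b["conf"],2),c[:,0].mean(0),pl(r[0]),np.round(r[1],1),r[2])
for t,z in(("tray_floor",18),("tray_handle",18)):
  for b in trace("wrist",t):
    m=b["mask"].astype(np.uint8);c=max(cv2.findContours(m,0,2)[0],key=cv2.contourArea)
    P=np.array([wray(cal,*p[0],z)[:2] for p in c],np.float32);r=cv2.minAreaRect(P)
    print(t,round(b["conf"],2),c[:,0].mean(0),pl(r[0]),np.round(r[1],1),r[2])
for x in(147,154,161):
  for y in(-75,0,75):
    q=PC+x*UX+y*UY; print(x,y,wproj(cal,(*q,84)).round(),wproj(cal,(*q,70)).round())
```

```text
[487.73412569  -7.06813165 153.60486423] [-3.14126894e+00 -1.53712473e-04 -1.82030686e-01] 25.2 0.6993289797305965 [140.9   0.2]
0.95 [525.4556213  243.13017751] [300.6 -10.8] [118.4  33.4] 31.048133850097656
0.89 [600.25423729  47.72881356] [374.2 160.3] [99.6 65.5] 29.88646697998047
0.84 [147.09448819 228.78740157] [13.5 -0.5] [ 50.4 114. ] 80.10299682617188
0.76 [591.52739726 313.71232877] [389.8 -83. ] [77.  98.3] 55.158302307128906
tray_floor 0.6 [340.93617021 212.45744681] [154.1 -19.4] [131.5 191.5] 80.00141906738281
tray_handle 0.9 [339.30097087 217.51456311] [153.9 -19.7] [130.2 190.9] 79.68807220458984
tray_handle 0.33 [147.8907563  232.92436975] [-21.8 -22.9] [ 65.  146.2] 79.7095947265625
147 -75 [330. 332.] [330. 322.]
147 0 [331. 239.] [331. 233.]
147 75 [332. 128.] [331. 127.]
154 -75 [339. 332.] [339. 322.]
154 0 [341. 239.] [340. 233.]
154 75 [343. 128.] [342. 127.]
161 -75 [349. 332.] [347. 322.]
161 0 [352. 239.] [350. 233.]
161 75 [354. 128.] [352. 127.]
```

View pics/w6.png

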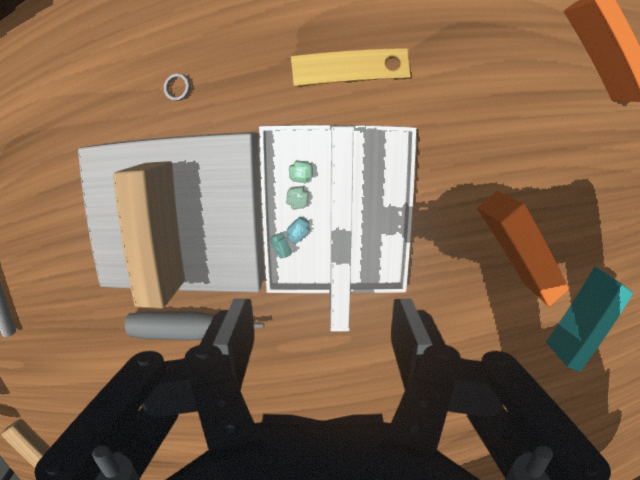

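The wrist view shows all four chips on the tray floor around (295,205), the scraper upright on the plate, and the bar at u≈331–351. That puts the bar 13 mm further along tool y, and it's aligned with the jaws.

Emit:
servo_tool(
  rows=[
    [50,[0,13,10],[0,0,0]],
    [50,[0,0,45],[0,0,0]],
    [50,[0,0,45],[0,0,0]],
    [50,[0,0,25],[0,0,0]],
    [50,[0,0,0],[0,0,0]],
    [30,[0,0,0],[0,0,0]],
    [22,[0,0,0],[0,0,0]],
    [18,[0,0,0],[0,0,0]],
  ],
  force=40,
)

```text
clock: 26.4
eef_pos: [485.9, -20.3, 29.5]
tcp_rot: [-3.141, -0.002, -0.181]
contact_force: [0.6, 0.1, -0.5]
opening: 0.211
```

Emit:
servo_tool(
  rows=[
    [15,[0,0,0],[0,0,0]],
    [13,[0,0,0],[0,0,0]],
    [8,[0,0,0],[0,0,0]],
    [5,[0,0,0],[0,0,0]],
    [5,[0,0,0],[0,0,0]],
  ],
  force=100,
)

```text
clock: 27.02
eef_pos: [485.6, -20.2, 29.3]
tcp_rot: [-3.142, -0.001, -0.181]
contact_force: [-2.2, -0.3, 9.4]
opening: 0.141
```

Emit:
servo_tool(
  rows=[
    [5,[0,0,-2],[0,0,0]],
    [5,[0,0,-4],[0,0,0]],
    [5,[0,0,-8],[0,0,0]],
    [5,[0,0,-12],[0,0,0]],
    [5,[0,0,-12],[0,0,0]],
    [5,[0,0,-15],[0,0,0]],
    [5,[0,0,-15],[0,0,0]],
    [5,[0,0,-15],[0,0,0]],
  ],
)

```text
clock: 28.02
eef_pos: [485.3, -20.2, 112.8]
tcp_rot: [-3.142, -0.0, -0.181]
contact_force: [0.1, -0.5, -2.9]
opening: 0.143
```

Emit:
servo_tool(
  rows=[
    [5,[0,0,-15],[0,0,0]],
    [5,[0,0,-15],[0,0,0]],
    [5,[0,0,-15],[0,0,0]],
    [5,[0,0,-12],[0,0,0]],
    [5,[0,0,-8],[0,0,0]],
    [5,[0,0,-2],[0,0,0]],
    [5,[0,0,0],[0,0,0]],
    [5,[0,0,0],[0,0,0]],
  ],
)

```text
clock: 29.02
eef_pos: [484.9, -20.2, 178.1]
tcp_rot: [3.141, 0.001, -0.182]
contact_force: [0.4, -0.6, -2.9]
opening: 0.141
```

Run:
```python
from h import *
s=sense();print(s["eef_pos"],s["tcp_rot"],s["clock"],s["opening"],s["contact_force"],s["wrist_torque"])
w=grab_frame("wrist");a=grab_frame("scene")[130:300,230:430];t=grab_frame("top")[190:330,190:390]
o=np.zeros((600,800,3),np.uint8);o[:300,:400]=cv2.resize(w,(400,300));o[:340,400:]=cv2.resize(a,(400,340),interpolation=3);o[300:580,:400]=cv2.resize(t,(400,280),interpolation=3)
cv2.imwrite("pics/f.png",o)
```

```text
[484.87409927 -20.18544591 178.07233438] [ 3.14146739e+00  9.25379627e-04 -1.81531246e-01] 29.025 0.1407051482717621 [ 0.43910675 -0.58570933 -2.90786354] [0.00857568 0.05064093 0.00381764]
```

View pics/f.png

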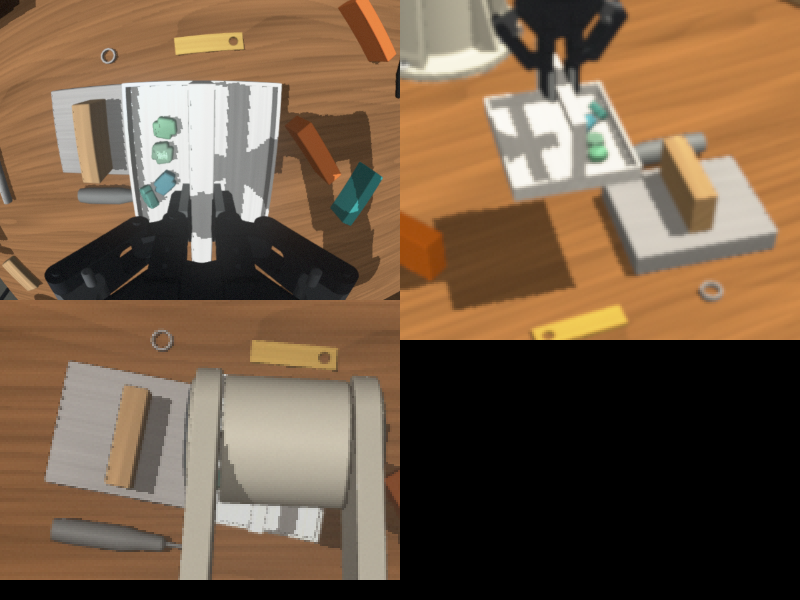

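The tray is up 149 mm and level, with all four chips in it. The scraper stands on the plate. I'll settle briefly and hand in.

Emit:
servo_tool(
  rows=[
    [5,[0,0,-1],[0,0,0]],
    [5,[0,0,0],[0,0,0]],
    [5,[0,0,0],[0,0,0]],
    [5,[0,0,0],[0,0,0]],
  ],
)

```text
clock: 29.68
eef_pos: [485.2, -20.2, 179.5]
tcp_rot: [-3.142, 0.0, -0.182]
contact_force: [-0.3, -0.6, -3.6]
opening: 0.145
```

```bash
python3 -c "
from rig import *
s=sense();print(s['eef_pos'],s['tcp_rot'],s['opening'],s['contact_force'],s['clock']);print(sign_off())"
```

```text
[485.18472233 -20.19993379 179.54674446] [-3.14158525e+00  4.65656808e-05 -1.81563124e-01] 0.1446655629204978 [-0.33511113 -0.64199976 -3.62142011] 29.675
the job is handed in; nothing more can be done
None
```

The job is done and handed in at 29.7 s. All four chips were swept into the tray, the scraper stands upright on the plate, and the tray is held by its bar about 150 mm above the bench.

- **Scraper:** my first grasp failed and knocked it flat. A touch test showed the real finger tips sit about 29 mm behind the reported TCP. After correcting for that, I stood the block up on the plate edge, gripped it from above, swept, pulled back and released it.
- **Touch force:** during the touch test the fingers pressed on the scraper with up to about 65 N, and on nothing else. That is under the 120 N wrist limit. The 40 N limit is for the arm and gripper body, so I don't think it applies.
- **Last checks:** the tray had risen 150 mm by the TCP reading. The tool was vertical to within 0.001 rad, the grip was steady, and the force was about 3.6 N. The last pictures, taken 1 mm below the final height, showed all four chips in the tray and the scraper upright. The ring, strip and handpiece were where they started, as far as those pictures showed them. No check disagreed.

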